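# Unload the angle rotor of a centrifuge

### The arm

A 6-joint arm with a two-finger parallel gripper is mounted at the origin on the work surface; the furniture and walls round the work are solid. World frame = base frame: x ahead of the robot, y to its left, z up, the work surface at z = 0. Lengths are in m, angles in degrees, forces in N, time in s.
With the tool pointing down it reaches from about 0.375 to 0.9 m from the base axis. Payload 3.1 kg.
Tool frame: the origin (TCP) lies on the centre line of the jaws, within the pads' length; the fingertips stand 8 mm ahead of it and the grasp point (between the pads) lies 11 mm behind it (env.finger_overhang is the distance from the TCP to the fingertips, in m); z points along the fingers, y is the line along which they close (so a half turn about z gives the same grasp; the last joint's range is limited). The gripper opens to 85 mm and grips with 20 to 120 N. Pads are 22 mm wide; open, the fingers measure 114 mm over their backs; the gripper's body (76 mm by 85 mm) begins 54 mm behind the grasp point. The pads swing forward as they close: fully open they stand 13 mm farther back than shut.
Start: joints at [-78.753, 30.224, 82.088, -0, 67.689, -10.227], TCP at [0.229, -0.582, 0.239] pointing down, gripper open.
Joint ranges: [-176.69, 176.69], [-43.24, 126.21], [12.49, 139.97], [-82, 262], [0, 151.66], [-163.58, 163.58]. Speed limits (degrees/s): [159.86, 159.86, 180, 180, 180, 180].

### API

Orientations are given as a 3x3 rotation matrix whose columns are the frame's x, y, z axes.
In Python, from plant import telemetry, optics, env gives the robot as it stands.
- The arm moves only by the tool send_rows, never from a script. Its argument "motion" is a list of rows, each a list of 7 numbers: the shift along the tool's x, y, z in mm, then the turn, a rotation vector about the tool's x, y, z in rad, then the opening, from 0 (shut) to 1 (fully open). A call has 1 to 8 rows; each row shifts and turns the commanded pose from where the row before left it, along the tool's axes as they then stand; what a row does not reach is not made up. A row lasts 1/10 s, in which the tool goes at most 50 mm and 8.59 degrees, less where a joint would pass 70% of its speed; a pose out of reach is approached as far as the arm can. A call with a gripper value outside its range is refused whole. The fingers move at their own pace and stop on an object; the grip force is fixed at half the most. Time passes only in rows, so rows that do not move let the fingers close. It gives the time, the measured TCP pose, the force, the opening and the grip force at its end, in the units of the state.
- telemetry.observe(): the state, without advancing time (a new reading comes with each control period).
- optics.read_camera(name): name is "side" or "top"; returns the picture (400x640x3 uint8, red, green, blue); there is no depth.
- optics.camera_info(name): a dict with "camera_matrix" (3x3 intrinsics, pixels), "rvec" (rotation vector, rad) and "tvec" (3), from world to camera coordinates, as OpenCV has them. Camera axes: x right, y down, z forward; pixel columns grow to the right and rows downward; lengths in m; the calibration is good to about 2 mm. A picture is of the moment at which its call begins. camera_info takes no time and is no camera call.
- env.finish_job(): hands the job in; it is judged then, once.
The state is a dict: "time_s": time; "joint_positions": joint angles; "joint_vel": joint speeds; "tau": joint torques, N m; "tcp_pos": TCP position; "tcp_rot": TCP orientation; "contact_force": force on the tool from outside, world axes, zero at the start; "torque": the same for the moment, N m; "width": opening from 0.0 (shut) to 1.0 (fully open); "finger_force": force on a finger pad.
Only numpy, scipy, OpenCV 4.12 (cv2) and the standard library are available. Lean on these libraries where they do the work, as an engineer would, in place of code of your own. Each camera call takes 0.05 s, during which the arm holds its last target. There are 200 camera calls.

### The job

Open the centrifuge rotor: lift its domed lid straight off by the black knob and set it down, right way up, on the white bench pad. Then draw the long sample tube (the one whose grey cap stands higher out of the rotor) out of its slanting bore and stand it upright, fully down, in one of the two free large holes of the rack, without ever leaning it much farther over than it leans in the rotor and without dropping lid or tube. Leave the short metal balance tube in the rotor and the other things on the bench alone.

Things in the scene. Friction and masses are not known exactly. Their poses are not given: they have to be found in the camera images.
- rotor: dark angle rotor, fixed, 184 mm across, lip radius 70 mm, 66 mm high, deck at 62 mm. Origin on its axis at the bench, z up. Six 28 mm bores slant 30 deg, bottoms outward. Sample tube's bore: axis from mouth (42, 0, 66) to bottom (71, 0, 15.8) mm in the rotor's frame; balance tube across from it (-x), other bores empty. Central boss 24 mm wide to 72 mm, 10 mm stud to 82 mm
- lid: loose domed aluminium lid, 154 mm across, 57 mm high without its knob, about 0.25 kg. Origin: centre of its lower rim, z up. At the start its rim rests on the rotor's ledge, 56 mm above the bench, its skirt reaching 10 mm down round the lip with 2 mm of play; the tube's cap stands up inside it to 51 mm above its rim
- lid_knob (a point): point on the lid's axis, 81 mm above its rim: the middle of the head of the round black knob (38 mm diameter, head from 74 to 95 mm above the rim, a thinner neck below; the dome's flat top is at 57 mm)
- sample_tube: white plastic tube with conical foot and ribbed grey cap: 96 mm long, body 25 mm diameter, cap 30 mm diameter from 78 to 96 mm. Origin: centre of its foot; z along the tube toward the cap. At the start it leans 30 degrees in its bore with the last 38 mm standing out
- balance_tube: short aluminium balance tube, 78 mm long, 25 mm diameter, across the rotor from the sample tube; only 20 mm stand out. Origin: centre of its foot; z toward its top
- bench_pad: thin white square bench pad, 170 x 170 mm, 2 mm thick, fixed on the bench; origin: centre of its underside
- rack: white tube rack 176 x 82 mm, 60 mm high, fixed. Origin: centre of underside, z up, rows along x. Large holes (28.5 mm) at y +17, x -50, 0, +50 mm; the one at +50 holds a tube like the sample tube. Small holes (18 mm) at y -22 mm, thin tubes at x 13, 39, 65 mm, up to 116 mm above the bench. Tubes stand on the rack's floor, 4 mm above the bench
- rack_hole0 (a point): centre of the mouth of the free large hole at the end of the row (rack x -50 mm), 60 mm above the bench
- rack_hole1 (a point): centre of the mouth of the free large hole in the middle of the row, next to the occupied one, 60 mm above the bench
- tape_roll: loose roll of tape, 76 mm across, 19 mm high, lying on the bench (bystander); origin: centre of its underside
- reagent_0: loose small dropper bottle, 26 mm across, 75 mm high, toward the back (bystander); origin: centre of its underside
- reagent_2: loose small dropper bottle, 26 mm across, 75 mm high, nearer the rack (bystander); origin: centre of its underside
- timer: loose bench timer, 68 mm wide, 64 mm high, standing near the robot (bystander); origin: centre of its underside

How it is judged:
By the outcome, as a careful person would: the job done as asked, in the order asked, and still so for the second after the job is handed in, with the robot touching nothing.
It also fails if it takes over 45 s, if anything falls off the work surface, if the arm or the gripper's body presses on something with over 40 N, if the wrist force passes 120 N, or if a joint passes its speed limit or range.

## Working session

There is one attempt and no reset: what is moved stays moved. The work goes in short steps, Python scripts to look and compute and a tool call to move; the robot and the scene stay as the last step left them, time stands still between calls to the robot, and variables do not carry over. Pictures are saved under pics/ and viewed, at most 10 in all, crops included, and the job is handed in when it is done.

Besides the shell and the picture viewer there is one more tool, called after "Call:" by a JSON object that holds its "op" and its "data", one argument or row to a line. send_rows: Moves the arm, as the interface text tells. Its arguments: {"type":"object","properties":{"motion":{"type":"array","items":{"type":"array","items":{"type":"number"}}}},"required":["motion"]}

```bash
mkdir -p pics; ls; python3 - <<'E'
from plant import telemetry, optics, env
import cv2
for n in("side","top"):
    im=optics.read_camera(n); cv2.imwrite(f"pics/{n}0.png",im[:,:,::-1]); 
    i=optics.camera_info(n); print(n,i)
    import numpy as np
    R=cv2.Rodrigues(np.array(i["rvec"],float))[0]; print(-R.T@np.array(i["tvec"]).ravel())
print(telemetry.observe(), env.finger_overhang)
E
```

```text
pics
side {'camera_matrix': array([[366.2584759 ,   0.        , 321.3751662 ],
       [  0.        , 366.2584759 , 203.22118059],
       [  0.        ,   0.        ,   1.        ]]), 'rvec': array([ 2.15935995,  0.04342156, -0.04745631]), 'tvec': array([-0.54103782,  0.02752559,  1.05057485])}
[ 0.59337854 -0.83005808  0.59673494]
top {'camera_matrix': array([[399.12898698,   0.        , 324.29052479],
       [  0.        , 399.12898698, 198.10025943],
       [  0.        ,   0.        ,   1.        ]]), 'rvec': array([ 2.13595136, -2.08925988,  0.14831791]), 'tvec': array([-0.07659499,  0.58667841,  0.98459404])}
[ 0.40726718 -0.10282084  1.06913287]
{'time_s': 0.1, 'joint_positions': array([-7.87550134e+01,  3.02734911e+01,  8.21498554e+01,  2.14247425e-03,
        6.76900385e+01, -1.02270002e+01]), 'joint_vel': array([ 0.10358222, -0.19686334, -0.21129696,  0.11650379,  0.00213395,
       -0.03132263]), 'tau': array([-1.13280644e-04, -4.43304491e+01, -1.78586036e+01, -3.20271565e-04,
        3.90038156e-03,  3.78402323e-07]), 'tcp_pos': array([ 0.22869288, -0.58097392,  0.23842856]), 'tcp_rot': array([[ 9.30601924e-01,  3.66032698e-01, -3.51972325e-04],
       [ 3.66032664e-01, -9.30599965e-01,  1.94769551e-03],
       [ 3.85374810e-04, -1.94136256e-03, -9.99998041e-01]]), 'contact_force': array([-0.14827342,  0.66783733, -0.36336923]), 'torque': array([0.02505773, 0.01046338, 0.03442435]), 'finger_force': 0.0, 'width': 0.9956033302224798} 0.008
```

View pics/side0.png

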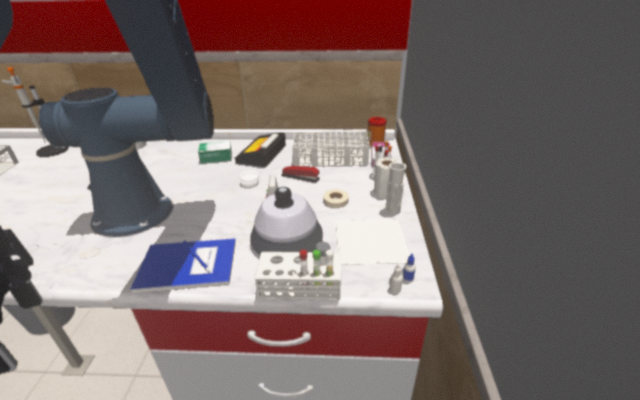

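View pics/top0.png

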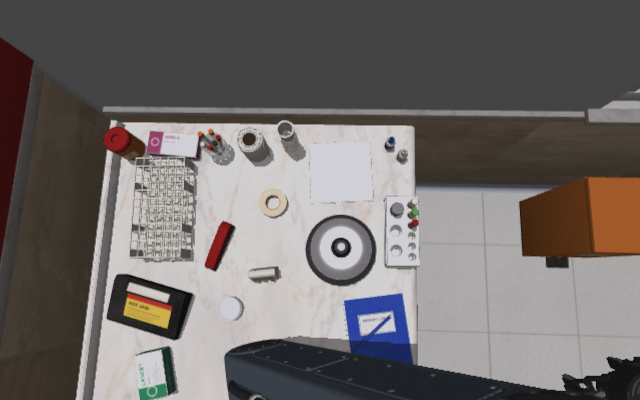

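The side view shows the domed lid on the rotor at about (284,215), the rack at (299,273) and the pad at (372,242). In the top view the knob is at (341,247), the pad centre is near (340,172), and the free rack holes are at (396,230) and (396,251).

```bash
cat > h.py <<'E'
import numpy as np, cv2
from plant import telemetry, optics, env
C={n:optics.camera_info(n) for n in("side","top")}
def proj(n,P):
    i=C[n]; return cv2.projectPoints(np.atleast_2d(np.array(P,float)),i["rvec"],i["tvec"],i["camera_matrix"],None)[0].reshape(-1,2)
def back(n,uv,z):
    i=C[n]; R=cv2.Rodrigues(i["rvec"])[0]; c=-R.T@i["tvec"].ravel()
    uv=np.atleast_2d(np.array(uv,float)); d=np.linalg.solve(i["camera_matrix"],np.c_[uv,np.ones(len(uv))].T).T@R
    return c+d*((z-c[2])/d[:,2])[:,None]
def crop(n,im,x0,y0,x1,y1,s,f,circ=()):
    c=cv2.resize(im[y0:y1,x0:x1,::-1],None,fx=s,fy=s,interpolation=cv2.INTER_CUBIC).copy()
    a=np.linspace(0,2*np.pi,49)
    for (x,y,z,r,col) in circ:
        p=proj(n,np.c_[x+r*np.cos(a),y+r*np.sin(a),z+0*a])
        cv2.polylines(c,[np.round(((p+.5-[x0,y0])*s-.5)).astype(int)],True,col,1)
    cv2.imwrite(f,c)
E
python3 - <<'E'
from h import *
im=cv2.imread('pics/top0.png')[:,:,::-1]; si=cv2.imread('pics/side0.png')[:,:,::-1]
k=back("top",[341,247],.147)[0]; print("knob",k)
# pad by threshold
g=cv2.cvtColor(im.copy(),cv2.COLOR_RGB2GRAY); 
m=(cv2.inRange(im,(215,215,215),(255,255,255)));m[:, :295]=0;m[:,385:]=0;m[:130]=0;m[215:]=0
cs=max(cv2.findContours(m,0,1)[0],key=cv2.contourArea); r=cv2.minAreaRect(cs); print(r); b=back("top",cv2.boxPoints(r),.002); print("pad",b,b.mean(0))
h=back("top",[[396,230],[396,251],[397,210]],.06);print("holes",h)
circ=[(k[0],k[1],.137,.019,(0,0,255)),(k[0],k[1],.056,.077,(0,255,0)),(k[0],k[1],.0,.092,(255,0,0))]+[(p[0],p[1],.06,.01425,(0,0,255)) for p in h]
crop("top",im,290,125,430,295,3.5,"pics/t1.png",circ)
crop("side",si,225,170,425,300,4,"pics/s1.png",circ)
E
```

```text
knob [ 0.4578847  -0.10854371  0.147     ]Traceback (most recent call last):
  File "<stdin>", line 7, in <module>
ValueError: max() iterable argument is empty
```

```bash
python3 - <<'E'
from h import *
im=cv2.imread('pics/top0.png')[:,:,::-1]; si=cv2.imread('pics/side0.png')[:,:,::-1]
k=back("top",[341,247],.151)[0]; print("knob",k)
print(im[172,340],im[172,300],im[172,380])
p=back("top",[[309,143],[371,141],[373,202],[311,204]],.002);print("pad",p,p.mean(0))
h=back("top",[[396,230],[396,251],[397,210]],.06);print("holes",h)
circ=[(k[0],k[1],.151,.019,(0,0,255)),(k[0],k[1],.056,.077,(0,255,0)),(k[0],k[1],.0,.092,(255,0,0))]+[(p[0],p[1],.06,.01425,(0,0,255)) for p in h]+[(*p.mean(0)[:2],.002,.085,(0,0,255))]
crop("top",im,290,125,430,295,3.5,"pics/t1.png",circ)
crop("side",si,225,170,425,300,4,"pics/s1.png",circ)
E
```

```text
knob [ 0.45766513 -0.10851889  0.151     ]
[208 208 214] [208 206 207] [208 205 205]
pad [[ 0.75215743 -0.01514206  0.002     ]
 [ 0.76036834 -0.18746854  0.002     ]
 [ 0.58867481 -0.19364567  0.002     ]
 [ 0.5799219  -0.0260702   0.002     ]] [ 0.67028062 -0.10558162  0.002     ]
holes [[ 0.50842699 -0.24667689  0.06      ]
 [ 0.45592775 -0.24634748  0.06      ]
 [ 0.55938324 -0.24952196  0.06      ]]
```

View pics/t1.png

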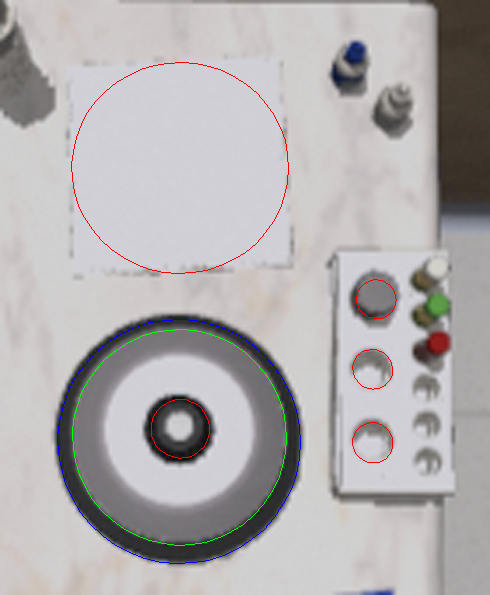

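View pics/s1.png

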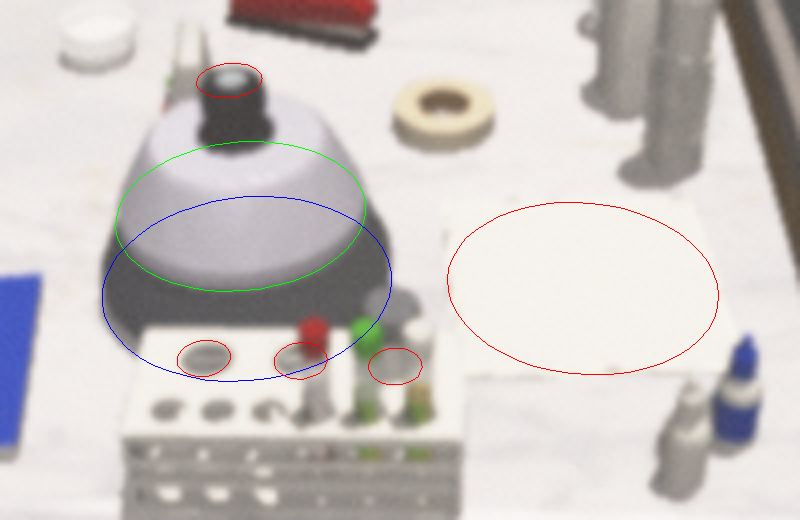

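The overlay circles match the lid rim, the rotor and the knob in both views. The free holes are at about (373,369) and (373,442) in the crop. I'm moving above the knob.

Call:
{"op": "send_rows", "data": {
  "motion": [
    [0, 0, 0, 0, 0, 0.125, 1],
    [0, 0, 0, 0, 0, 0.125, 1],
    [0, 0, 0, 0, 0, 0.125, 1],
    [21, -43, 0, 0, 0, 0, 1],
    [21, -43, 0, 0, 0, 0, 1],
    [21, -43, 0, 0, 0, 0, 1],
    [21, -43, 0, 0, 0, 0, 1],
    [21, -43, 0, 0, 0, 0, 1]
  ]
}}

```text
time_s: 0.9
tcp_pos: [0.3342, -0.3646, 0.239]
tcp_rot: [[1.0, -0.001, -0.0], [-0.001, -1.0, 0.001], [-0.0, -0.001, -1.0]]
contact_force: [0.6, -0.3, 0.0]
width: 0.999
finger_force: 0.0
```

Call:
{"op": "send_rows", "data": {
  "motion": [
    [21, -43, 0, 0, 0, 0, 1],
    [21, -43, 0, 0, 0, 0, 1],
    [21, -43, 0, 0, 0, 0, 1],
    [21, -43, 0, 0, 0, 0, 1],
    [21, -43, 0, 0, 0, 0, 1],
    [19, -42, 0, 0, 0, 0, 1],
    [0, 0, 0, 0, 0, 0, 1],
    [0, 0, 0, 0, 0, 0, 1]
  ]
}}

```text
time_s: 1.7
tcp_pos: [0.4579, -0.1085, 0.2391]
tcp_rot: [[1.0, 0.003, -0.001], [0.003, -1.0, -0.0], [-0.001, 0.0, -1.0]]
contact_force: [0.7, 0.5, -0.2]
width: 0.999
finger_force: 0.0
```

Call:
{"op": "send_rows", "data": {
  "motion": [
    [0, 0, 40, 0, 0, 0, 1],
    [0, 0, 40, 0, 0, 0, 1],
    [0, 0, 20, 0, 0, 0, 1],
    [0, 0, 11, 0, 0, 0, 1],
    [0, 0, 0, 0, 0, 0, 0.6],
    [0, 0, 0, 0, 0, 0, 0.4],
    [0, 0, 0, 0, 0, 0, 0.2],
    [0, 0, 0, 0, 0, 0, 0]
  ]
}}

```text
time_s: 2.5
tcp_pos: [0.4585, -0.1092, 0.1299]
tcp_rot: [[1.0, -0.002, 0.002], [-0.002, -1.0, 0.001], [0.002, -0.001, -1.0]]
contact_force: [-0.3, 3.9, 5.8]
width: 0.423
finger_force: 59.6
```

Call:
{"op": "send_rows", "data": {
  "motion": [
    [0, 0, 0, 0, 0, 0, 0],
    [0, 0, 0, 0, 0, 0, 0],
    [0, 0, 0, 0, 0, 0, 0],
    [0, 0, 0, 0, 0, 0, 0]
  ]
}}

```text
time_s: 2.9
tcp_pos: [0.4585, -0.1092, 0.1299]
tcp_rot: [[1.0, -0.001, 0.002], [-0.001, -1.0, 0.0], [0.002, -0.0, -1.0]]
contact_force: [-0.5, 2.5, 4.9]
width: 0.425
finger_force: 59.6
```

Call:
{"op": "send_rows", "data": {
  "motion": [
    [0, 0, -5, 0, 0, 0, 0],
    [0, 0, -8, 0, 0, 0, 0],
    [0, 0, -10, 0, 0, 0, 0],
    [0, 0, -12, 0, 0, 0, 0],
    [0, 0, -15, 0, 0, 0, 0],
    [0, 0, -15, 0, 0, 0, 0],
    [0, 0, -15, 0, 0, 0, 0],
    [0, 0, 0, 0, 0, 0, 0]
  ]
}}

```text
time_s: 3.7
tcp_pos: [0.4593, -0.1107, 0.2108]
tcp_rot: [[1.0, 0.0, 0.005], [0.0, -1.0, -0.003], [0.005, 0.003, -1.0]]
contact_force: [0.5, 0.1, -3.2]
width: 0.424
finger_force: 60.9
```

Call:
{"op": "send_rows", "data": {
  "motion": [
    [20, 0, 0, 0, 0, 0, 0],
    [35, -1, 0, 0, 0, 0, 0],
    [40, -2, 0, 0, 0, 0, 0],
    [40, -2, 0, 0, 0, 0, 0],
    [40, -1, 0, 0, 0, 0, 0],
    [25, 0, 0, 0, 0, 0, 0],
    [11, 0, 0, 0, 0, 0, 0],
    [0, 0, 0, 0, 0, 0, 0]
  ]
}}

```text
time_s: 4.5
tcp_pos: [0.67, -0.1038, 0.207]
tcp_rot: [[1.0, 0.001, -0.0], [0.001, -1.0, -0.0], [-0.0, 0.0, -1.0]]
contact_force: [0.4, 0.0, -2.5]
width: 0.422
finger_force: 60.9
```

```bash
python3 - <<'E'
from h import *
t=optics.read_camera("top"); s=optics.read_camera("side")
cv2.imwrite("pics/top2.png",t[:,:,::-1]);cv2.imwrite("pics/side2.png",s[:,:,::-1])
a=cv2.resize(t[180:300,290:430,::-1],None,fx=4,fy=4,interpolation=2)
b=cv2.resize(s[170:300,225:365,::-1],None,fx=4,fy=4,interpolation=2)
cv2.imwrite("pics/a2.png",a); cv2.imwrite("pics/b2.png",b)
print(telemetry.observe()["tcp_pos"],telemetry.observe()["contact_force"])
E
```

```text
[ 0.66765733 -0.10351324  0.207156  ] [-0.19124541 -0.75750194 -2.11302776]
```

View pics/a2.png

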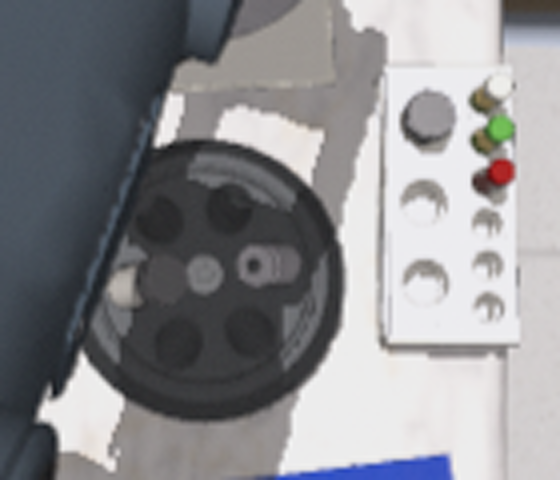

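View pics/side2.png

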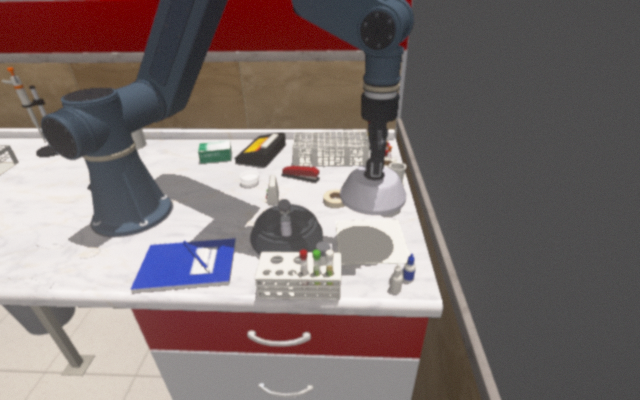

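The lid is off and level over the pad. In the crop the sample tube lies toward image left, with its cap at about (165,280) and white body at (123,285). The balance tube is opposite at (265,262). I'm lowering the lid.

Call:
{"op": "send_rows", "data": {
  "motion": [
    [0, 0, 20, 0, 0, 0, 0],
    [1, 1, 30, 0, 0, 0, 0],
    [0, 1, 30, 0, 0, 0, 0],
    [0, 0, 20, 0, 0, 0, 0],
    [0, 0, 12, 0, 0, 0, 0],
    [0, 0, 8, 0, 0, 0, 0],
    [0, 0, 3, 0, 0, 0, 0],
    [0, 0, 0, 0, 0, 0, 0]
  ]
}}

```text
time_s: 5.4
tcp_pos: [0.6701, -0.1058, 0.0858]
tcp_rot: [[1.0, -0.0, 0.001], [-0.0, -1.0, -0.0], [0.001, 0.0, -1.0]]
contact_force: [0.1, -0.4, -2.1]
width: 0.422
finger_force: 60.9
```

```bash
python3 - <<'E'
from h import *
im=cv2.imread('pics/top2.png')[:,:,::-1]; si=cv2.imread('pics/side2.png')[:,:,::-1]
K=back("top",np.array([[165,280]])/4+[290-.375,180-.375],.099)[0]; print("captop",K)
B=back("top",np.array([[257,265]])/4+[290-.375,180-.375],.083)[0]; print("baltop",B)
S=back("top",np.array([[204,274]])/4+[290-.375,180-.375],.082)[0]; print("stud",S)
# balance top: 78 long 20 out -> top at radius 42-10, z 66+17.3
d=K-B; print("yaw from caps",np.degrees(np.arctan2(d[1],d[0])))
H=back("top",np.array([[424,203],[425,283]])/4+[290-.375,180-.375],.06); print(H)
T=back("top",np.array([[430,119]])/4+[290-.375,180-.375],.1); print(T)
cor=back("top",np.array([[388,66],[514,66],[519,344],[383,346]])/4+[290-.375,180-.375],.06); print(cor,cor.mean(0))
E
```

```text
captop [ 0.45365501 -0.08454397  0.099     ]
baltop [ 0.46487357 -0.14043364  0.083     ]
stud [ 0.45868579 -0.10807614  0.082     ]
yaw from caps 101.34997047240951
[[ 0.50746053 -0.24573217  0.06      ]
 [ 0.4574691  -0.24604699  0.06      ]]
[[ 0.55490129 -0.24402061  0.1       ]]
[[ 0.59473033 -0.22337595  0.06      ]
 [ 0.59623945 -0.30334368  0.06      ]
 [ 0.42135472 -0.30363624  0.06      ]
 [ 0.41805363 -0.21990223  0.06      ]] [ 0.50759453 -0.26256453  0.06      ]
```

Call:
{"op": "send_rows", "data": {
  "motion": [
    [0, 0, 4, 0, 0, 0, 0],
    [0, 0, 3, 0, 0, 0, 0],
    [0, 0, 1, 0, 0, 0, 0],
    [0, 0, 1, 0, 0, 0, 0],
    [0, 0, 0, 0, 0, 0, 0]
  ]
}}

```text
time_s: 5.9
tcp_pos: [0.67, -0.1057, 0.0765]
tcp_rot: [[1.0, -0.0, 0.0], [-0.0, -1.0, -0.0], [0.0, 0.0, -1.0]]
contact_force: [-0.5, -0.1, -3.0]
width: 0.422
finger_force: 61.0
```

Call:
{"op": "send_rows", "data": {
  "motion": [
    [0, 0, 1, 0, 0, 0, 0],
    [0, 0, 0.5, 0, 0, 0, 0],
    [0, 0, 0, 0, 0, 0, 0]
  ]
}}

```text
time_s: 6.2
tcp_pos: [0.6699, -0.106, 0.076]
tcp_rot: [[1.0, -0.0, 0.0], [-0.0, -1.0, -0.0], [0.0, 0.0, -1.0]]
contact_force: [-3.7, -0.8, 5.1]
width: 0.417
finger_force: 61.7
```

Call:
{"op": "send_rows", "data": {
  "motion": [
    [0, 0, 0, 0, 0, 0, 0.5],
    [0, 0, 0, 0, 0, 0, 0.65],
    [0, 0, 0, 0, 0, 0, 0.8],
    [0, 0, 0, 0, 0, 0, 0.9],
    [0, 0, -15, 0, 0, 0, 0.9],
    [0, 0, -25, 0, 0, 0, 0.9],
    [0, 0, -40, 0, 0, 0, 0.9],
    [0, 0, -40, 0, 0, 0, 0.9]
  ]
}}

```text
time_s: 7.0
tcp_pos: [0.6697, -0.1056, 0.1965]
tcp_rot: [[1.0, -0.0, -0.001], [-0.0, -1.0, 0.0], [-0.001, -0.0, -1.0]]
contact_force: [0.3, 0.0, -0.0]
width: 0.9
finger_force: 0.0
```

```bash
python3 - <<'E'
from h import *
from scipy.spatial.transform import Rotation as Ro
o=telemetry.observe(); print(o["joint_positions"],o["contact_force"],o["width"])
yaw=np.radians(101.35); c=np.array([.4582,-.1083,0]); e=np.array([np.cos(yaw),np.sin(yaw),0])
mouth=c+.042*e+[0,0,.066]; ax=(-.029*e+[0,0,.0502]); ax/=np.linalg.norm(ax)
g=mouth+ax*.029  # s=87
print("mouth",mouth,"axis",ax,"grasp",g)
z=-ax; y0=np.cross([0,0,1],e)
for sg in(1,-1):
    y=sg*y0; R=np.c_[np.cross(y,z),y,z]; print(sg,R.round(3).tolist(),"TCP",(g+.011*z).round(4),"standoff",(g+.011*z-.08*z).round(4))
    # relative to vertical tool x=X,y=-Y
    R0=np.diag([1,-1,-1.]); 
    # decomposition: first yaw about tool z, then tilt about tool y
    x=np.cross(y,[0,0,-1]); Rv=np.c_[x,y,[0,0,-1]]
    print(" yaw rv",Ro.from_matrix(R0.T@Rv).as_rotvec()," tilt rv",Ro.from_matrix(Rv.T@R).as_rotvec())
E
```

```text
[-1.83826562e+01  3.69679840e+01  7.61672673e+01  3.65663099e-03
  6.69012392e+01  7.16261550e+01] [ 0.26780446  0.04372203 -0.02119796] 0.8996915137421129
mouth [ 0.44993432 -0.06712138  0.066     ] axis [ 0.09844423 -0.49043746  0.86589828] grasp [ 0.45278921 -0.08134407  0.09111105]
1 [[0.17, -0.98, -0.098], [-0.849, -0.197, 0.49], [-0.5, 0.0, -0.866]] TCP [ 0.4517 -0.0759  0.0816] standoff [ 0.4596 -0.1152  0.1509]
 yaw rv [0.         0.         1.37270146]  tilt rv [-4.49796393e-18 -5.23852969e-01  4.78723497e-18]
-1 [[-0.17, 0.98, -0.098], [0.849, 0.197, 0.49], [0.5, -0.0, -0.866]] TCP [ 0.4517 -0.0759  0.0816] standoff [ 0.4596 -0.1152  0.1509]
 yaw rv [-0.        -0.        -1.7688912]  tilt rv [4.49796393e-18 5.23852969e-01 4.78723497e-18]
```

Call:
{"op": "send_rows", "data": {
  "motion": [
    [-30, 0, 0, 0, 0, 0, 0.9],
    [-45, 0, 0, 0, 0, 0, 0.9],
    [-45, 0, 0, 0, 0, 0, 0.9],
    [-45, 0, 0, 0, 0, 0, 0.9],
    [-45, 0, 0, 0, 0, -0.145, 0.9],
    [0, 0, 0, 0, 0, -0.145, 0.9],
    [0, 0, 0, 0, 0, -0.145, 0.9],
    [0, 0, 0, 0, 0, -0.145, 0.9]
  ]
}}

```text
time_s: 7.8
tcp_pos: [0.46, -0.1059, 0.1962]
tcp_rot: [[0.834, 0.552, 0.002], [0.552, -0.834, -0.001], [0.001, 0.002, -1.0]]
contact_force: [-0.3, 0.3, 0.8]
width: 0.894
finger_force: 0.0
```

Call:
{"op": "send_rows", "data": {
  "motion": [
    [0, 0, 0, 0, 0, -0.145, 0.9],
    [0, 0, 0, 0, 0, -0.145, 0.9],
    [0, 0, 0, 0, 0, -0.145, 0.9],
    [0, 0, 0, 0, 0, -0.145, 0.9],
    [0, 0, 0, 0, 0, -0.145, 0.9],
    [0, 0, 0, 0, 0, -0.145, 0.9],
    [0, 0, 0, 0, 0, -0.145, 0.9],
    [0, 0, 0, 0, 0, -0.145, 0.9]
  ]
}}

```text
time_s: 8.6
tcp_pos: [0.4604, -0.1058, 0.1959]
tcp_rot: [[-0.174, 0.985, 0.002], [0.985, 0.174, -0.001], [-0.001, 0.002, -1.0]]
contact_force: [-0.4, 0.9, -0.8]
width: 0.902
finger_force: 0.0
```

Call:
{"op": "send_rows", "data": {
  "motion": [
    [0, 0, 0, 0, 0, -0.029, 0.9],
    [0, 0, 0, 0, 0.131, 0, 0.9],
    [0, 0, 0, 0, 0.131, 0, 0.9],
    [0, 0, 0, 0, 0.131, 0, 0.9],
    [0, 0, 0, 0, 0.131, 0, 0.9],
    [0, 0, 0, 0, 0, 0, 0.9]
  ]
}}

```text
time_s: 9.2
tcp_pos: [0.461, -0.1088, 0.1938]
tcp_rot: [[-0.165, 0.982, -0.096], [0.85, 0.191, 0.49], [0.5, -0.001, -0.866]]
contact_force: [-0.3, 0.1, -0.4]
width: 0.899
finger_force: 0.0
```

```bash
cat >> h.py <<'E'
yaw=np.radians(101.35); c0=np.array([.4582,-.1083,0]); e=np.array([np.cos(yaw),np.sin(yaw),0])
mouth=c0+.042*e+[0,0,.066]; ax=(-.029*e+[0,0,.0502]); ax/=np.linalg.norm(ax)
E
python3 - <<'E'
from h import *
from scipy.spatial.transform import Rotation as Ro
o=telemetry.observe(); R=np.array(o["tcp_rot"]);p=o["tcp_pos"]
t=optics.read_camera("top"); s=optics.read_camera("side")
cv2.imwrite("pics/top3.png",t[:,:,::-1]);cv2.imwrite("pics/side3.png",s[:,:,::-1])
z=-ax;y=-np.cross([0,0,1],e);Rt=np.c_[np.cross(y,z),y,z]
print(o["joint_positions"].round(1),p,R.round(3).tolist())
print("rot err",Ro.from_matrix(R.T@Rt).as_rotvec())
T=mouth+ax*.029+.011*z
print("to standoff 80 (tool mm)",1000*R.T@(T-.08*z-p))
# overlays: cap top circle, cap bottom, mouth circles along tube, side and top
outs=[]
for n,im,b in(("top",t,(300,190,400,290)),("side",s,(240,180,340,280))):
    c=cv2.resize(im[b[1]:b[3],b[0]:b[2],::-1],None,fx=4,fy=4,interpolation=2).copy()
    a=np.linspace(0,2*np.pi,49)
    for d,r,col in((.038,.015,(0,0,255)),(.020,.015,(0,255,0)),(0,.014,(255,0,0))):
        P=mouth+ax*d+r*(np.outer(np.cos(a),Rt[:,0])+np.outer(np.sin(a),Rt[:,1]))
        cv2.polylines(c,[np.round((proj(n,P)+.5-b[:2])*4-.5).astype(int)],True,col,1)
    outs.append(c)
cv2.imwrite("pics/o3.png",np.hstack(outs))
E
```

```text
[-38.8  31.1  97.6  19.4  75.9 -58.7] [ 0.46098111 -0.10875895  0.19379902] [[-0.165, 0.982, -0.096], [0.85, 0.191, 0.49], [0.5, -0.001, -0.866]]
rot err [ 0.00211263  0.00057932 -0.00524658]
to standoff 80 (tool mm) [-26.69020644  -2.56854787  34.1790352 ]
```

View pics/o3.png

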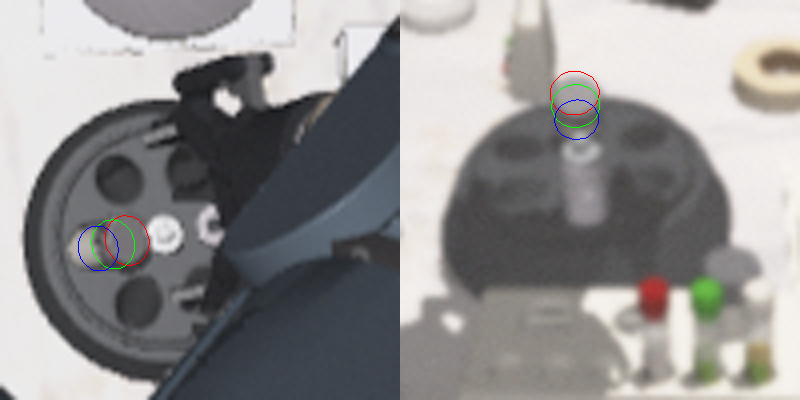

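The overlay circles lie on the cap and body at about (98–126,245) in the top half, and on the cap at (575,95) in the side half. I'll check the yaw numerically from the empty bores.

```bash
python3 - <<'E'
from h import *
im=cv2.imread('pics/top3.png'); g=cv2.cvtColor(im,cv2.COLOR_BGR2GRAY)
# empty bores predicted at deck
for f in('top2','top3'):
  g=cv2.cvtColor(cv2.imread(f'pics/{f}.png'),cv2.COLOR_BGR2GRAY)
  for k in(60,120,240,300):
    a=yaw+np.radians(k); P=c0+.0443*np.array([np.cos(a),np.sin(a),0])+[0,0,.062]; u=proj("top",P)[0]
    x,y=np.round(u).astype(int); w=g[y-9:y+10,x-9:x+10]; m=(w<(w.min()*.5+np.median(w)*.5)).astype(np.uint8)
    n,l,st,ce=cv2.connectedComponentsWithStats(m); i=1+st[1:,4].argmax(); v=ce[i]+[x-9,y-9]
    q=back("top",v,.062)[0]-c0; print(f,k,st[i,4],(1000*np.hypot(*q[:2])).round(1),np.degrees(np.arctan2(q[1],q[0])-a).round(1)%360,(1000*(q+c0-P)).round(1))
# bright-body in top3 crop
b=cv2.imread('pics/top3.png')[240:262,312:332]; print(cv2.cvtColor(b,cv2.COLOR_BGR2GRAY))
E
```

```text
top2 60 79 44.2 359.2 [0.3 0.5 0. ]
top2 120 87 44.0 359.0 [-0.3  0.8  0. ]
top2 240 79 42.3 0.5 [-1.8  1.   0. ]
top2 300 77 44.5 358.6 [ 0.9 -0.7  0. ]
top3 60 104 44.3 357.5 [0.6 1.8 0. ]
top3 120 90 44.6 8.699999999999989 [ 4.6 -4.9  0. ]
top3 240 10 51.1 337.8 [ -3.3 -19.2   0. ]
top3 300 103 46.6 358.5 [2.5 0.6 0. ]
[[112 112  99  91  79 113 115 114 114 115 114 114 114 111  99  83  73  68
   69  72]
 [112 112  97  86  91 113 114 115 114 114 114 114 113 114 112 106  98  97
   93  94]
 [112 108  98  79 100 113 115 115 115 114 114 115 113 113 113 112 114 113
  113 109]
 [111 104  98  76 107 113 115 116 114 116 114 113 113 114 110 101 109 108
  112 108]
 [111 104  98  84 115 113 114 115 114 114 113 110 107 104 105 101 120 109
  114 115]
 [110 100  95  85 114 113 113 113 104  98  95  90  92  84  92 116 134 118
  117 118]
 [108  95  88  88 115 114 111  97  78  76  98  99  87  73  88 118 120 117
  117 119]
 [109  97  84  94 114 112 106 109 110 119 141 134  98  76  91 131 117 116
  117 117]
 [111 100  77  92 113 105 108 149 153 157 156 133  99  97  98 131 118 118
  117 118]
 [111 101  
[... 394 characters left out ...]
 114 119
  118 117]
 [111 105 104  74 107 122 159 164 162 161 158 154 145  94  88  98  87 109
  115 120]
 [114 111  98  80  95 109 129 146 149 145 141 135 127  94  72  81  75  73
   94 105]
 [116 110 100  90  90 113 110 119 123 120 109  97  91  71  71  70  62  64
   72  59]
 [115 110 102  97  83 112 114 110  99 102  91  84  85  93  99  87  87  83
   60  60]
 [111 112 105 103  84 106 114 114 114 113 113 113 113 112 113 113 113 108
   87  85]
 [102 114 110  96  89  89 114 114 114 113 113 114 114 113 113 112 112 114
  112 104]
 [ 93 116 112 102  91  82 105 114 112 114 112 113 114 113 112 111 112 112
  101  82]
 [ 74 110 114 109  95  88  88 114 113 114 113 114 114 114 112 111 111 105
   78  58]]
```

Call:
{"op": "send_rows", "data": {
  "motion": [
    [-14, -1, 17, 0, 0, 0, 0.75],
    [-13, -1.5, 17, 0, 0, 0, 0.75],
    [0, 0, 15, 0, 0, 0, 0.75],
    [0, 0, 20, 0, 0, 0, 0.75],
    [0, 0, 20, 0, 0, 0, 0.75],
    [0, 0, 15, 0, 0, 0, 0.75],
    [0, 0, 5, 0, 0, 0, 0.75],
    [0, 0, 0, 0, 0, 0, 0.75]
  ]
}}

```text
time_s: 10.1
tcp_pos: [0.4509, -0.0742, 0.0874]
tcp_rot: [[-0.172, 0.98, -0.1], [0.849, 0.198, 0.49], [0.5, -0.001, -0.866]]
contact_force: [0.5, 0.0, -0.4]
width: 0.753
finger_force: 0.0
```

```bash
python3 - <<'E'
from h import *
o=telemetry.observe(); R=np.array(o["tcp_rot"]);z=-ax
print(1000*R.T@(mouth+ax*.029+.011*z-o["tcp_pos"]),o["contact_force"],o["joint_positions"].round(1))
E
```

```text
[-4.49194318  0.46166654  4.09334728] [ 0.52355569  0.02234102 -0.41413385] [-36.4  40.3 104.3  22.6  60.6 -63.4]
```

Call:
{"op": "send_rows", "data": {
  "motion": [
    [-4.5, 0.4, 2, 0, 0, 0, 0.75],
    [0, 0, 1, 0, 0, 0, 0.75],
    [0, 0, 0, 0, 0, 0, 0.55],
    [0, 0, 0, 0, 0, 0, 0.45],
    [0, 0, 0, 0, 0, 0, 0.38],
    [0, 0, 0, 0, 0, 0, 0.3],
    [0, 0, 0, 0, 0, 0, 0.2],
    [0, 0, 0, 0, 0, 0, 0]
  ]
}}

```text
time_s: 10.9
tcp_pos: [0.4525, -0.0782, 0.0823]
tcp_rot: [[-0.17, 0.98, -0.098], [0.849, 0.197, 0.49], [0.5, 0.001, -0.866]]
contact_force: [-1.0, -3.5, 4.4]
width: 0.328
finger_force: 58.9
```

Call:
{"op": "send_rows", "data": {
  "motion": [
    [0, 0, 0, 0, 0, 0, 0],
    [0, 0, 0, 0, 0, 0, 0]
  ]
}}

```text
time_s: 11.1
tcp_pos: [0.4525, -0.0781, 0.0823]
tcp_rot: [[-0.171, 0.98, -0.098], [0.849, 0.197, 0.49], [0.5, 0.001, -0.866]]
contact_force: [0.4, -3.2, 6.1]
width: 0.322
finger_force: 59.0
```

```bash
python3 - <<'E'
from h import *
o=telemetry.observe(); R=np.array(o["tcp_rot"]);z=-ax
print(1000*R.T@(mouth+ax*.029+.011*z-o["tcp_pos"]),R.T@o["contact_force"],o["torque"],o["width"]*85)
E
```

```text
[ 1.62217797 -0.31109977  1.79748053] [ 0.25543019 -0.1945699  -6.95224039] [-0.14916321  0.06498439  0.04864888] 27.337518793353272
```

Call:
{"op": "send_rows", "data": {
  "motion": [
    [0, 0, -3, 0, 0, 0, 0],
    [0, 0, -6, 0, 0, 0, 0],
    [0, 0, -8, 0, 0, 0, 0],
    [0, 0, -8, 0, 0, 0, 0],
    [0, 0, 0, 0, 0, 0, 0]
  ]
}}

```text
time_s: 11.6
tcp_pos: [0.4553, -0.0909, 0.1047]
tcp_rot: [[-0.171, 0.981, -0.097], [0.849, 0.196, 0.49], [0.499, 0.001, -0.866]]
contact_force: [-0.1, -0.4, -0.4]
width: 0.326
finger_force: 59.2
```

```bash
python3 - <<'E'
from h import *
o=telemetry.observe(); R=np.array(o["tcp_rot"]);z=-ax
print(1000*R.T@(mouth+ax*.029+.011*z-o["tcp_pos"]),R.T@o["contact_force"],o["torque"],o["width"]*85)
E
```

```text
[ 1.7908641  -0.62988884 27.66686209] [-0.49818478 -0.19190746  0.12475   ] [-0.18858381 -0.07934292 -0.03979   ] 27.74771657534505
```

Free of side load, so I'll draw it out further along the axis.

Call:
{"op": "send_rows", "data": {
  "motion": [
    [0, 0, -8, 0, 0, 0, 0],
    [0, 0, -10, 0, 0, 0, 0],
    [0, 0, -10, 0, 0, 0, 0],
    [0, 0, -10, 0, 0, 0, 0],
    [0, 0, -12, 0, 0, 0, 0],
    [0, 0, -10, 0, 0, 0, 0],
    [0, 0, -5, 0, 0, 0, 0],
    [0, 0, 0, 0, 0, 0, 0]
  ]
}}

```text
time_s: 12.4
tcp_pos: [0.4615, -0.1227, 0.1606]
tcp_rot: [[-0.171, 0.981, -0.097], [0.85, 0.196, 0.49], [0.499, 0.001, -0.867]]
contact_force: [0.2, 1.1, -1.6]
width: 0.328
finger_force: 59.2
```

```bash
python3 - <<'E'
from h import *
o=telemetry.observe(); R=np.array(o["tcp_rot"]);z=-ax
print(1000*R.T@(mouth+ax*.029+.011*z-o["tcp_pos"]),R.T@o["contact_force"],o["torque"],o["width"]*85,o["joint_positions"].round(1))
t=optics.read_camera("top"); s=optics.read_camera("side")
cv2.imwrite("pics/top4.png",t[:,:,::-1]);cv2.imwrite("pics/side4.png",s[:,:,::-1])
cv2.imwrite("pics/o4.png",np.hstack([cv2.resize(t[160:300,290:430,::-1],(400,400),interpolation=2),cv2.resize(s[130:270,220:360,::-1],(400,400),interpolation=2)]))
E
```

```text
[ 1.9141495  -0.54783986 92.34206309] [0.06165432 0.42526337 1.91425777] [-0.27348541 -0.07448022 -0.00182917] 27.90846842426749 [-39.9  34.4  97.9  19.2  72.7 -61. ]
```

View pics/o4.png

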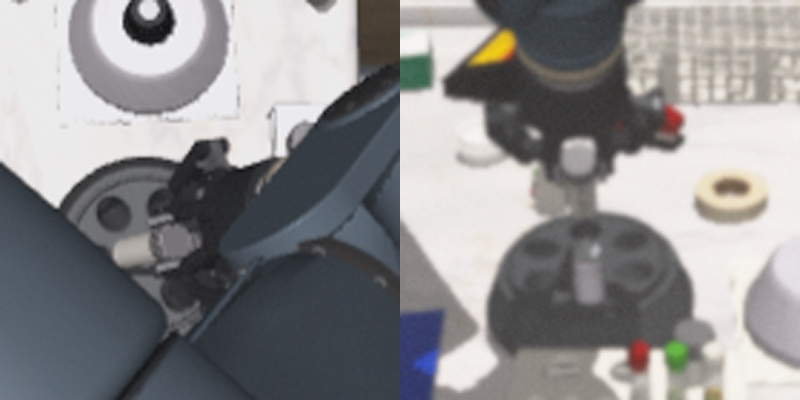

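The tube is clear of its bore, with the cap in the jaws near (178,240) in the top half. The balance tube is still in the rotor. I'm raising it and bringing it upright.

Call:
{"op": "send_rows", "data": {
  "motion": [
    [10, 0, -17, 0, 0, 0, 0],
    [10, 0, -17, 0, 0, 0, 0],
    [10, 0, -17, 0, 0, 0, 0],
    [0, 0, 0, 0, -0.1, 0, 0],
    [0, 0, 0, 0, -0.13, 0, 0],
    [0, 0, 0, 0, -0.13, 0, 0],
    [0, 0, 0, 0, -0.11, 0, 0],
    [0, 0, 0, 0, -0.054, 0, 0]
  ]
}}

```text
time_s: 13.3
tcp_pos: [0.4596, -0.1195, 0.2191]
tcp_rot: [[-0.199, 0.98, -0.001], [0.98, 0.199, -0.001], [-0.001, -0.001, -1.0]]
contact_force: [-0.7, -0.7, -1.5]
width: 0.332
finger_force: 59.2
```

```bash
python3 - <<'E'
from h import *
o=telemetry.observe(); R=np.array(o["tcp_rot"])
print(o["tcp_pos"],R.round(3).tolist(),1000*R.T@(np.array([.4576,-.2458,.22])-o["tcp_pos"]),o["joint_positions"].round(1))
E
```

```text
[ 0.45961651 -0.11952335  0.21905649] [[-0.199, 0.98, -0.001], [0.98, 0.199, -0.001], [-0.001, -0.001, -1.0]] [-123.36196272  -27.05523838   -0.76801042] [-2.800e+01  2.050e+01  1.044e+02 -1.000e-01  5.520e+01 -3.940e+01]
```

Call:
{"op": "send_rows", "data": {
  "motion": [
    [-20, -4, 0, 0, 0, 0, 0],
    [-30, -7, 0, 0, 0, 0, 0],
    [-33, -7, 0, 0, 0, 0, 0],
    [-25, -6, 0, 0, 0, 0, 0],
    [-15, -3, 0, 0, 0, 0, 0],
    [0, 0, 0, 0, 0, 0, 0],
    [0, 0, 20, 0, 0, 0, 0],
    [0, 0, 0, 0, 0, 0, 0]
  ]
}}

```text
time_s: 14.1
tcp_pos: [0.4569, -0.2447, 0.1971]
tcp_rot: [[-0.197, 0.98, -0.005], [0.98, 0.197, 0.005], [0.006, -0.004, -1.0]]
contact_force: [-0.9, 1.1, -0.8]
width: 0.327
finger_force: 59.2
```

```bash
python3 - <<'E'
from h import *
o=telemetry.observe(); R=np.array(o["tcp_rot"]); p=np.array(o["tcp_pos"])
print(p,R.round(3).tolist(),1000*R.T@(np.array([.4576,-.2458,.2])-p))
s=optics.read_camera("side"); t=optics.read_camera("top"); cv2.imwrite("pics/side5.png",s[:,:,::-1]);cv2.imwrite("pics/top5.png",t[:,:,::-1])
H=np.array([.4576,-.2458]); z0=p[2]-.0778
x0,y0,x1,y1=225,170,365,300; crop("side",s,x0,y0,x1,y1,4,"pics/c5.png",[(*H,.06,.01425,(0,0,255)),(p[0],p[1],z0+.078,.015,(0,255,0)),(p[0],p[1],z0+.02,.0125,(0,255,0)),(H[0]+.05,H[1],.06,.01425,(255,0,0))])
E
```

```text
[ 0.4568561  -0.24472969  0.19713232] [[-0.197, 0.98, -0.005], [0.98, 0.197, 0.005], [0.006, -0.004, -1.0]] [-1.17888533  0.50707743 -2.87674444]
```

View pics/c5.png

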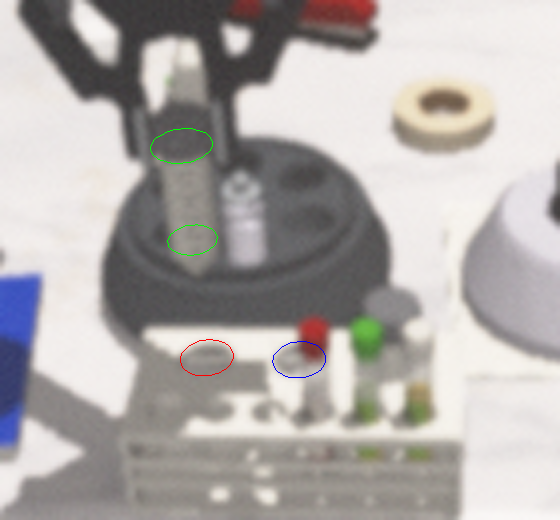

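The side crop shows the tube hanging upright, foot at about (198,272). The projected hole circle sits on the real hole at (207,358). I'm lowering it.

Call:
{"op": "send_rows", "data": {
  "motion": [
    [-1, 0.5, 15, 0, 0, 0, 0],
    [0, 0, 20, 0, 0, 0, 0],
    [0, 0, 12, 0, 0, 0, 0],
    [0, 0, 6, 0, 0, 0, 0],
    [0, 0, 5, 0, 0, 0, 0],
    [0, 0, 5, 0, 0, 0, 0],
    [0, 0, 5, 0, 0, 0, 0],
    [0, 0, 0, 0, 0, 0, 0]
  ]
}}

```text
time_s: 15.0
tcp_pos: [0.4592, -0.2482, 0.1308]
tcp_rot: [[-0.197, 0.98, -0.001], [0.98, 0.197, 0.001], [0.001, -0.0, -1.0]]
contact_force: [0.6, 0.2, -0.2]
width: 0.328
finger_force: 59.2
```

```bash
python3 - <<'E'
from h import *
o=telemetry.observe(); R=np.array(o["tcp_rot"])
print(o["tcp_pos"],R.T@o["contact_force"],o["torque"],1000*R.T@(np.array([.4576,-.2458,.082])-o["tcp_pos"]),np.degrees(np.arccos(-R[2,2])))
E
```

```text
[ 0.45918804 -0.24817659  0.13080845] [0.09882602 0.62496443 0.20848811] [ 0.02343737  0.04325132 -0.02929227] [ 2.61208575 -1.06668115 48.81059789] 0.04468214188000792
```

Call:
{"op": "send_rows", "data": {
  "motion": [
    [0, 0, 0, 0, 0, 0, 0],
    [0, 0, 0, 0, 0, 0, 0]
  ]
}}

```text
time_s: 15.2
tcp_pos: [0.4596, -0.2485, 0.1314]
tcp_rot: [[-0.197, 0.98, 0.001], [0.98, 0.197, -0.0], [-0.0, 0.0, -1.0]]
contact_force: [0.6, 0.1, -0.2]
width: 0.324
finger_force: 59.2
```

Call:
{"op": "send_rows", "data": {
  "motion": [
    [1.2, -0.5, 4, 0, 0, 0, 0],
    [0, 0, 5, 0, 0, 0, 0],
    [0, 0, 5, 0, 0, 0, 0],
    [0, 0, 0, 0, 0, 0, 0]
  ]
}}

```text
time_s: 15.6
tcp_pos: [0.4582, -0.2469, 0.1163]
tcp_rot: [[-0.197, 0.98, -0.001], [0.98, 0.197, 0.001], [0.001, -0.001, -1.0]]
contact_force: [0.2, 1.0, -0.9]
width: 0.329
finger_force: 59.2
```

```bash
python3 - <<'E'
from h import *
o=telemetry.observe(); R=np.array(o["tcp_rot"])
print(o["tcp_pos"],R.T@o["contact_force"],R.T@o["torque"],1000*R.T@(np.array([.4576,-.2458,.082])-o["tcp_pos"]))
E
```

```text
[ 0.45818298 -0.24687096  0.1162664 ] [0.91241727 0.40665824 0.88339059] [-0.05584771 -0.02481614 -0.00235323] [ 1.11537318 -0.32413002 34.26840899]
```

No contact load with the foot about 20 mm inside, so I'm continuing.

Call:
{"op": "send_rows", "data": {
  "motion": [
    [0.4, 0, 6, 0, 0, 0, 0],
    [0, 0, 7, 0, 0, 0, 0],
    [0, 0, 7, 0, 0, 0, 0],
    [0, 0, 5, 0, 0, 0, 0],
    [0, 0, 3, 0, 0, 0, 0],
    [0, 0, 2, 0, 0, 0, 0],
    [0, 0, 0, 0, 0, 0, 0]
  ]
}}

```text
time_s: 16.3
tcp_pos: [0.4585, -0.2468, 0.0869]
tcp_rot: [[-0.197, 0.98, -0.0], [0.98, 0.197, 0.0], [0.0, -0.0, -1.0]]
contact_force: [-0.5, 0.6, -0.6]
width: 0.327
finger_force: 59.2
```

```bash
python3 - <<'E'
from h import *
o=telemetry.observe(); R=np.array(o["tcp_rot"])
print(o["tcp_pos"],R.T@o["contact_force"],R.T@o["torque"],1000*R.T@(np.array([.4576,-.2458,.082])-o["tcp_pos"]))
E
```

```text
[ 0.45853925 -0.24679793  0.0869121 ] [ 0.73956324 -0.39854988  0.59308855] [ 0.03781782 -0.01605687 -0.00924141] [ 1.16184266 -0.72371589  4.91255078]
```

Call:
{"op": "send_rows", "data": {
  "motion": [
    [0, 0, 2, 0, 0, 0, 0],
    [0, 0, 1, 0, 0, 0, 0],
    [0, 0, 1, 0, 0, 0, 0],
    [0, 0, 0, 0, 0, 0, 0]
  ]
}}

```text
time_s: 16.7
tcp_pos: [0.4586, -0.2469, 0.0831]
tcp_rot: [[-0.197, 0.98, 0.0], [0.98, 0.197, -0.0], [-0.0, 0.0, -1.0]]
contact_force: [-0.3, 0.3, -0.8]
width: 0.328
finger_force: 59.2
```

Call:
{"op": "send_rows", "data": {
  "motion": [
    [0, 0, 1, 0, 0, 0, 0],
    [0, 0, 1, 0, 0, 0, 0],
    [0, 0, 0, 0, 0, 0, 0]
  ]
}}

```text
time_s: 17.0
tcp_pos: [0.4588, -0.2472, 0.0823]
tcp_rot: [[-0.197, 0.98, 0.001], [0.98, 0.197, -0.001], [-0.001, 0.0, -1.0]]
contact_force: [-1.7, -0.0, 6.8]
width: 0.327
finger_force: 60.0
```

The floor is felt at the expected height, so I'm releasing and retreating.

Call:
{"op": "send_rows", "data": {
  "motion": [
    [0, 0, 0, 0, 0, 0, 0.4],
    [0, 0, 0, 0, 0, 0, 0.5],
    [0, 0, 0, 0, 0, 0, 0.6],
    [0, 0, 0, 0, 0, 0, 0.65],
    [0, 0, -10, 0, 0, 0, 0.65],
    [0, 0, -20, 0, 0, 0, 0.65],
    [0, 0, -40, 0, 0, 0, 0.65],
    [0, 0, -40, 0, 0, 0, 0.65]
  ]
}}

```text
time_s: 17.8
tcp_pos: [0.4581, -0.2465, 0.1923]
tcp_rot: [[-0.197, 0.98, -0.001], [0.98, 0.197, 0.001], [0.001, -0.001, -1.0]]
contact_force: [0.4, -0.4, 0.1]
width: 0.647
finger_force: 0.0
```

Call:
{"op": "send_rows", "data": {
  "motion": [
    [0, 0, -30, 0, 0, 0, 0.65],
    [-30, -5, 0, 0, 0, 0, 0.65],
    [-40, -8, 0, 0, 0, 0, 0.65],
    [-40, -8, 0, 0, 0, 0, 0.65],
    [-40, -8, 0, 0, 0, 0, 0.65],
    [-30, -5, 0, 0, 0, 0, 0.65],
    [0, 0, 0, 0, 0, 0, 0.65],
    [0, 0, 0, 0, 0, 0, 0.65]
  ]
}}

```text
time_s: 18.6
tcp_pos: [0.4602, -0.4301, 0.2212]
tcp_rot: [[-0.195, 0.981, -0.0], [0.981, 0.195, 0.001], [0.001, -0.0, -1.0]]
contact_force: [-0.6, 0.4, -0.7]
width: 0.65
finger_force: 0.0
```

```bash
python3 - <<'E'
from h import *
s=optics.read_camera("side"); t=optics.read_camera("top")
cv2.imwrite("pics/f6.png",np.hstack([cv2.resize(t[120:300,290:430,::-1],(390,500),interpolation=2),cv2.resize(s[160:330,220:360,::-1],(400,500),interpolation=2)]))
o=telemetry.observe();print(o["tcp_pos"],o["contact_force"])
E
```

```text
[ 0.46036249 -0.4285947   0.22119207] [ 1.0121514  -0.71358939 -0.73138966]
```

View pics/f6.png

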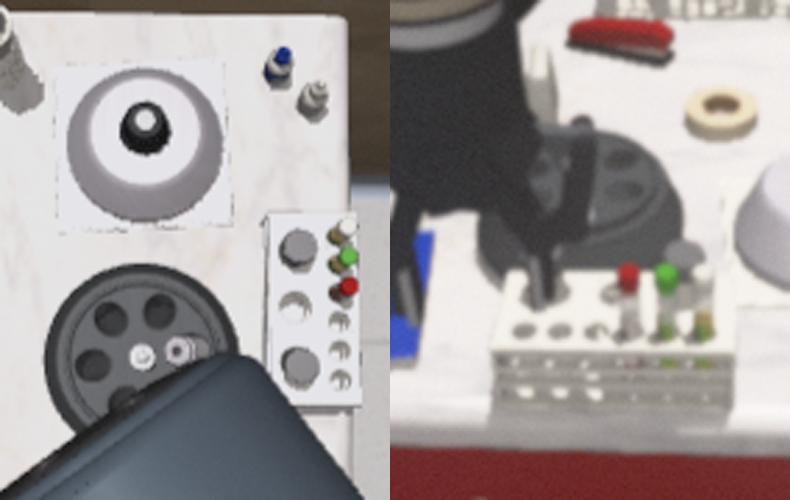

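The top half shows the lid upright on the pad at (145,145). The sample tube's cap is at (300,367) in the end hole and looks the same as the neighbouring tube. The balance tube is still in the rotor, so I'm handing in.

```bash
python3 -c "
from plant import env
print(env.finish_job())"
```

```text
the job is handed in; nothing more can be done
None
```

The job is handed in at about 19 s: the lid is upright on the bench pad, the sample tube stands fully down in the rack's free end hole, and the balance tube is still in the rotor. The final pictures and contact readings agree with this, but the hand-in returned no verdict.

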